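# Open the inspection case and hold the loupe in focus over the part

## Task

Lever up the shut lid of the blue inspection case with the screwdriver's blade (not with the gripper's fingers), swing it back past upright, and lay the screwdriver down flat on the bench. Then pick up the loupe by its handle and, keeping it level, hold its lens centred over the coupler in the case at the height of the red collar on the post, touching neither case nor coupler; finish still holding it there, steadily. Leave the coupler, the collar and the tin, tape measure and spanner as they are.

Things in the scene. Friction and masses are not known exactly. Their poses are not given: they have to be found in the camera images.
- case: blue steel case fixed to the bench, 124 x 110 mm, walls 5 mm thick, 45 mm high to the lid's underside; origin at the centre of its underside, x from the front (window) to the back (hinge), z up. In the middle of the front wall (local x = -62 mm) a window for the blade, 46 mm wide, open from 22 mm up to the lid. A steel post, 8 mm thick and 155 mm high, stands on a foot beside it at local (0, -80 mm)
- lid (a joint): angle of the lid in rad: 0 shut, 1.57 upright, 1.9 stop; lifts at the front, needs about 1 N at the front edge, and its stiff hinge keeps it where it is left
- lid_hinge (a point): middle of the lid's hinge line (which runs along the case's y), in the plane of the shut lid's underside, at case local (64, 0, 45) mm
- lid_lip (a point): middle of the front edge of the lid, on its underside, 136 mm from the hinge; the lid is a 4 mm plate with a yellow strip along this edge, 110 mm wide, and juts out 10 mm past the front wall over the window
- part_top (a point): centre of the upper face of the orange-brown pipe coupler (44 mm across, 32 mm tall) that stands loose in the case, its top 40 mm above the bench; it stands at various places within 20 mm of the case's middle
- focus_mark (a point): centre of the red collar (20 mm across, 8 mm high) on the post: the focal height, where the middle of the lens's thickness should be (105 to 140 mm above the bench); the collar sits stiffly on the post
- lens (a point): centre of the loupe's round lens, half-way through its thickness; black ring 60 mm across, 14 mm thick; x points from handle to lens, z is the lens's axis, up as it lies flat on the bench
- loupe_grip (a point): point on the loupe's black handle, half-way up, 75 mm from the lens centre (at -75 mm along the loupe's x), near the loupe's balance point; the handle is straight, 16 mm wide, 14 mm thick and 88 mm long and its end lies 128 mm from the lens centre; loupe 70 g
- screwdriver_grip (a point): centre of the amber handle of the screwdriver (handle 26 mm thick, 95 mm long), half-way up, 13 mm above the bench as it lies; y points from the blade to the handle's end
- blade_tip (a point): end of the screwdriver's blade (6 mm thick, 80 mm long, straight in line with the handle), 117 mm from screwdriver_grip along its -y
- tin: small green-blue tin with a metal lid, 60 mm across, 62 mm tall, loose; origin at the centre of its underside; leave alone
- tape: yellow tape measure standing on the bench, 37 x 74 x 64 mm, loose; origin under its centre; leave alone
- spanner: steel spanner lying on the bench, 18 x 136 x 10 mm, loose; origin under its centre; leave alone
- loupe: the loupe as a whole; origin under the centre of its lens, handle along its -x
- screwdriver: the amber screwdriver as a whole; origin on its underside where blade and handle meet, blade along its -y

How it is judged:
On the way, in this order (a step that is already met when the one before it is completed fails the run):
1. the lid is being levered up by the screwdriver (value of joint lid between 0.1 and 1.2 rad and contact force between screwdriver and case above 0.1 N), for 0.05 s.
2. the lid stands open past upright (value of joint lid above 1.57 rad), for 0.2 s.
At the end, for the whole second after the job is handed in: Lid open past upright (over 1.5 rad); screwdriver flat on the bench, let go; loupe held by the fingers, still, touching neither case nor coupler, lens centre within 12 mm of the coupler's axis and 8 mm of the red collar's height, level within 0.14 rad (value of joint lid above 1.5 rad and height (world z) of each of screwdriver_grip, blade_tip below 0.02 m and contact force between the fingers and screwdriver below 0.1 N and horizontal distance between lens and part_top below 0.012 m and z of lens in the frame of focus_mark between -0.008 and 0.008 m and angle between lens's own z axis and vertical below 0.14 rad and linear speed of loupe below 0.02 m/s and contact force between the fingers and loupe above 1 N and contact force between loupe and case below 0.1 N and contact force between loupe and part below 0.1 N); the arm keeps its last pose, push and grip.
It fails at once if the shut lid is lifted with the fingers (contact force between the fingers and case above 2 N and value of joint lid between 0.03 and 0.25 rad).
It fails at once if the loupe is tilted more than about 25 degrees (angle between lens's own z axis and vertical above 0.45 rad).
It fails at once if the coupler is shifted by more than 10 mm (distance of part_top from where it was at the start of the episode above 0.01 m).
It fails at once if the collar is shifted by more than 4 mm (distance of focus_mark from where it was at the start of the episode above 0.004 m).
It fails at once if the tin, tape measure or spanner is moved by more than 20 mm (distance of any of tin, tape, spanner from where it was at the start of the episode above 0.02 m).
It also fails if it takes over 64 s, if anything falls off the work surface, if the arm or the gripper's body presses on something with over 40 N, if the wrist force passes 120 N, or if a joint passes its speed limit or range.

## Robot

A 6-joint arm with a two-finger parallel gripper is mounted at the origin on a cart in front of the work surface, level with it; the furniture and walls round the work are solid. World frame = base frame: x ahead of the robot, y to its left, z up, the work surface at z = 0. Lengths are in m, angles in rad, forces in N, time in s.
With the tool pointing down it reaches from about 0.325 to 0.775 m from the base axis. Payload 5.5 kg.
Tool frame: the origin (TCP) lies between the finger pads; the fingertips stand 22 mm ahead of it and the grasp point (between the pads) lies 3 mm ahead of it; z points along the fingers, y is the line along which they close (so a half turn about z gives the same grasp; the last joint's range is limited). The gripper opens to 88 mm and grips with 3 to 60 N. Pads are 20 mm wide; open, the fingers measure 115 mm over their backs; the gripper's body (75 mm by 178 mm) begins 61 mm behind the grasp point.
Start: joints at [1.237, 0.091, 1.231, -0, 1.82, -0.057], TCP at [0.164, 0.577, 0.245] pointing down, gripper open.
Joint ranges: [-2.87, 2.87], [-0.86, 2.18], [0.17, 2.46], [-1.51, 4.65], [0.06, 2.69], [-2.65, 2.65]. Speed limits (rad/s): [2.57, 2.57, 3.01, 3.14, 3.14, 3.14].

## Interface

Orientations are given as a unit quaternion [w, x, y, z].
In Python, from plant import robot, capture, recognise, spot_point gives the robot as it stands.
- The arm moves only by the tool jog_arm, never from a script. Its argument "commands" is one flat list of numbers, 5 for each row, row after row: the shift along the tool's x, y, z in cm, then the turn about the tool's z in degrees, then the closure, from -1 (fully open) to 1 (shut). A call has 1 to 10 rows; each row shifts and turns the commanded pose from where the row before left it, along the tool's axes as they then stand; what a row does not reach is not made up. A row lasts 1/10 s, in which the tool goes at most 50 mm and 8.59 degrees, less where a joint would pass 70% of its speed; a pose out of reach is approached as far as the arm can. A call with a gripper value outside its range is refused whole. The fingers move at their own pace and stop on an object; the grip force is fixed at half the most. Time passes only in rows, so rows that do not move let the fingers close. It gives the time, the measured TCP pose, the force, the opening and the grip force at its end, in the units of the state.
- robot.observe(): the state, without advancing time (a new reading comes with each control period).
- capture(name): name is "scene" or "top" or "wrist"; returns a dict with "color" (384x512x3 uint8, red, green, blue), "K" (3x3 intrinsics, pixels), "rvec" (rotation vector, rad) and "tvec" (3), from world to camera coordinates, as OpenCV has them. Camera axes: x right, y down, z forward; pixel columns grow to the right and rows downward; lengths in m; the calibration is good to about 2 mm. A picture is of the moment at which its call begins. There is no depth.
- robot.hand_in(): hands the job in; it is judged then, once.
Trained networks look in a picture, given as the dict that the camera call returned (one of the last four; its "shot" number tells which), for a name from the list of things; names that differ only in an ending like _2 or _b are one class to them, and where a whole thing is asked for, a point or a joint stands for the part that bears it (a point fixed in the world has none). Each returns a list of dicts, best first, with "score" (0 to 1); they miss things now and then, are a little off and sometimes report something else, mostly with a low value. They report only what shows in the picture. A call takes as long as a camera call.
- recognise(target, picture): "position" ([x, y, z] in m, in the coordinates of the camera as it stood for that picture, good to about 4 mm: the middle of the surface that is visible of it).
- spot_point(target, picture): "position" ([x, y, z] in m, in the coordinates of the camera as it stood for that picture, good to about 4 mm: a listed point, or the origin of a listed thing).
The state is a dict: "time": time; "qpos": joint angles; "qd": joint speeds; "effort": joint torques, N m; "ee_pos": TCP position; "orientation": TCP orientation; "contact_force": force on the tool from outside, world axes, zero at the start; "ft_torque": the same for the moment, N m; "gripper_width": finger opening in m; "grip_force": force on a finger pad.
Only numpy, scipy, OpenCV 4.12 (cv2) and the standard library are available. Lean on these libraries where they do the work, as an engineer would, in place of code of your own. Each camera call takes 0.05 s, during which the arm holds its last target. There are 200 camera calls.

## Working session

There is one attempt and no reset: what is moved stays moved. The work goes in short steps, Python scripts to look and compute and a tool call to move; the robot and the scene stay as the last step left them, time stands still between calls to the robot, and variables do not carry over. Pictures are saved under pics/ and viewed, at most 10 in all, crops included, and the job is handed in when it is done.

Besides the shell and the picture viewer there is one more tool, called after ">>>" as name(argument=value, ...) on one line, values as JSON. jog_arm: Moves the arm, as the interface text tells. Its arguments: {"type":"object","properties":{"commands":{"type":"array","items":{"type":"number"}}},"required":["commands"]}

```bash
mkdir -p pics; ls
cat > h.py <<'E'
import numpy as np, cv2
from plant import robot, capture, recognise, spot_point
def w(pic,p):
    R=cv2.Rodrigues(np.array(pic["rvec"],float))[0]
    return R.T@(np.array(p)-np.array(pic["tvec"]).ravel())
def save(pic,n): cv2.imwrite(f"pics/{n}.png",pic["color"][:,:,::-1])
def find(names,pic,fn=spot_point):
    for n in names:
        for d in fn(n,pic)[:2]:
            print(n,round(d["score"],2),np.round(w(pic,d["position"])*1000).astype(int))
E
python3 - <<'E'
from h import *
s=robot.observe(); print({k:np.round(v,3) for k,v in s.items()})
N=["case","lid_hinge","lid_lip","focus_mark","lens","loupe_grip","screwdriver_grip","blade_tip","tin","tape","spanner"]
for c in("scene","top"):
    p=capture(c); save(p,c+"0"); print(c); find(N,p)
E
```

```text
pics
{'time': np.float64(0.0), 'qpos': array([ 1.237,  0.092,  1.232, -0.   ,  1.82 , -0.057]), 'qd': array([ 0.001,  0.001,  0.001, -0.   , -0.001, -0.001]), 'effort': array([-0.0000e+00, -4.4645e+01, -4.0644e+01,  7.0000e-02,  2.9000e-02,
       -0.0000e+00]), 'ee_pos': array([0.164, 0.577, 0.244]), 'orientation': array([-0.   ,  0.138,  0.99 , -0.001]), 'contact_force': array([0.387, 0.499, 0.26 ]), 'ft_torque': array([ 0.041, -0.022, -0.018]), 'grip_force': np.float64(0.0), 'gripper_width': np.float64(0.088)}
scene
case 0.71 [576  50  -1]
lid_hinge 0.89 [580 111  44]
lid_lip 0.96 [570 -22  44]
focus_mark 0.46 [494 -88  13]
lens 0.55 [535 327  10]
loupe_grip 0.7 [504 261   8]
screwdriver_grip 0.73 [ 465 -199   17]
screwdriver_grip 0.7 [508 261   8]
blade_tip 0.77 [493 -93  10]
tin 0.58 [ 539 -348    0]
tape 0.78 [685 299   1]
tape 0.43 [535 329   7]
spanner 0.5 [ 671 -254   -2]
spanner 0.35 [ 469 -171    4]
top
case 0.81 [576  51   0]
lid_hinge 0.6 [576 114  44]
lid_hinge 0.52 [ 536 -352    0]
lid_lip 0.97 [577 -25  43]
focus_mark 0.44 [496 -89  14]
focus_mark 0.4 [658  51 137]
lens 0.74 [536 331   5]
loupe_grip 0.8 [501 261  10]
screwdriver_grip 0.58 [ 458 -201   12]
blade_tip 0.51 [497 -90  12]
tin 0.86 [ 535 -352    0]
tape 0.84 [687 295   2]
tape 0.28 [494 -91  11]
spanner 0.55 [ 673 -256   -2]
```

View pics/scene0.png

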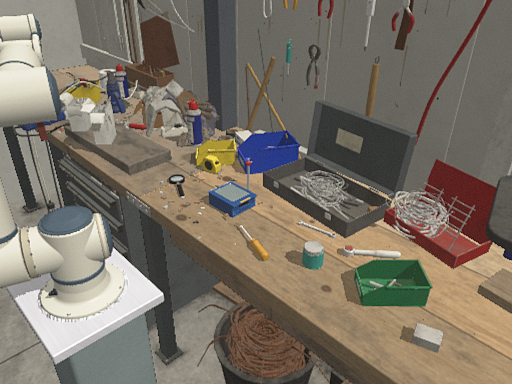

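View pics/top0.png

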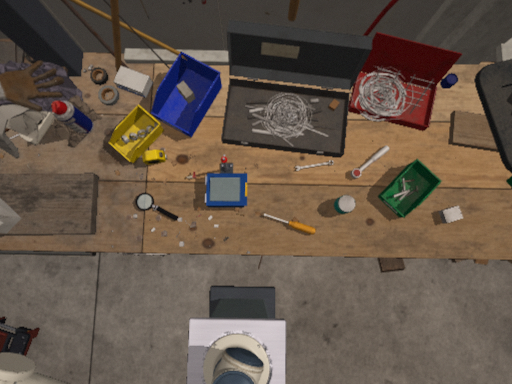

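The scene shows the shut case at pixel (230,198), with its post behind it at (248,165). The screwdriver is at (252,242), the loupe at (177,182), the tin at (313,257) and the spanner at (317,228). In the top view the case's window side faces right, which is -y in world coordinates, and this agrees with the network points. Next I'll plan the first approach.

```bash
cat >> h.py <<'E'
def yang(): 
    q=robot.observe()["orientation"]; return np.degrees(2*np.arctan2(q[2],q[1]))-0 -0 if False else np.degrees(np.arctan2(*(lambda w,x,y,z:(1-2*(x*x+z*z),2*(x*y-w*z)))(*q)))
def plan(targets,grip=-1,start=None):
    """targets: list of (xyz mm, tool-y angle deg, rows); prints tool-frame rows (cm, deg)"""
    s=robot.observe(); p=np.array(s["ee_pos"])*1000 if start is None else np.array(start[0],float); a=yang() if start is None else start[1]
    print("at",np.round(p,1),"yang",round(a,1))
    for t,b,n in targets:
        d=(np.array(t)-p)/n; da=(b-a)/n
        for i in range(n):
            th=np.radians(a+da*i); y=np.array([np.cos(th),np.sin(th)]); x=np.array([-y[1],y[0]])
            print(*[round(float(v),2) for v in(d[:2]@x/10,d[:2]@y/10,-d[2]/10,-da)],grip,sep=",",end=", ")
        print(); p=np.array(t,float); a=b
E
python3 - <<'E'
from h import *
plan([((340,150,230),19,10),((463,-150,180),-17,10)])
E
```

```text
at [164.  577.2 244.6] yang 74.1
-2.86,-3.63,0.15,5.51,-1, -3.2,-3.34,0.15,5.51,-1, -3.5,-3.01,0.15,5.51,-1, -3.78,-2.66,0.15,5.51,-1, -4.01,-2.29,0.15,5.51,-1, -4.21,-1.89,0.15,5.51,-1, -4.38,-1.48,0.15,5.51,-1, -4.5,-1.05,0.15,5.51,-1, -4.58,-0.61,0.15,5.51,-1, -4.62,-0.17,0.15,5.51,-1, 
-3.24,0.19,0.5,3.6,-1, -3.22,0.39,0.5,3.6,-1, -3.19,0.59,0.5,3.6,-1, -3.14,0.79,0.5,3.6,-1, -3.09,0.99,0.5,3.6,-1, -3.02,1.18,0.5,3.6,-1, -2.94,1.36,0.5,3.6,-1, -2.85,1.55,0.5,3.6,-1, -2.75,1.72,0.5,3.6,-1, -2.63,1.89,0.5,3.6,-1,
```

>>> jog_arm(commands=[-2.9,-3.6,0.15,5.5,-1,-3.2,-3.3,0.15,5.5,-1,-3.5,-3.0,0.15,5.5,-1,-3.8,-2.7,0.15,5.5,-1,-4.0,-2.3,0.15,5.5,-1,-4.2,-1.9,0.15,5.5,-1,-4.4,-1.5,0.15,5.5,-1,-4.5,-1.0,0.15,5.5,-1,-4.6,-0.6,0.15,5.5,-1,-4.6,-0.2,0.15,5.5,-1])

```text
time: 2.2
ee_pos: [0.3413, 0.1486, 0.2299]
orientation: [0.0, 0.581, 0.814, 0.001]
contact_force: [0.7, -0.2, 0.2]
gripper_width: 0.0877
grip_force: 0.0
```

>>> jog_arm(commands=[-3.2,0.2,0.5,3.6,-1,-3.2,0.4,0.5,3.6,-1,-3.2,0.6,0.5,3.6,-1,-3.1,0.8,0.5,3.6,-1,-3.1,1.0,0.5,3.6,-1,-3.0,1.2,0.5,3.6,-1,-2.9,1.4,0.5,3.6,-1,-2.8,1.5,0.5,3.6,-1,-2.7,1.7,0.5,3.6,-1,-2.6,1.9,0.5,3.6,-1])

```text
time: 3.2
ee_pos: [0.4657, -0.1479, 0.1796]
orientation: [0.0, 0.804, 0.595, 0.0]
contact_force: [0.6, 0.8, 0.2]
gripper_width: 0.0878
grip_force: 0.0
```

Run:
```python
from h import *
p=capture("wrist"); save(p,"w1")
print(robot.observe()["ee_pos"],yang())
find(["screwdriver_grip","blade_tip","screwdriver","lid_lip"],p)
```

```text
[ 0.46631072 -0.1513698   0.17792697] -17.34382710144123
screwdriver_grip 0.6 [ 459 -200   12]
blade_tip 0.96 [492 -90  12]
screwdriver 0.76 [ 469 -168   -3]
screwdriver 0.43 [ 461 -199   14]
```

View pics/w1.png

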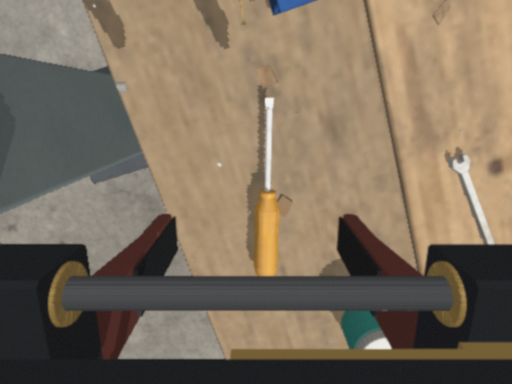

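The wrist picture shows the screwdriver upright in the image: tip at (269,100), handle junction at (268,190), handle between the open fingers. It is lined up with the tool and matches the network points. I'll move over the handle and down.

Run:
```python
from h import *
plan([((461.5,-194,120),-17,4),((461.5,-194,24),-17,6)])
```

```text
at [ 465.2 -146.2  179.7] yang -16.8
-1.17,0.26,1.49,0.04,-1, -1.17,0.26,1.49,0.04,-1, -1.17,0.26,1.49,0.04,-1, -1.17,0.26,1.49,0.04,-1, 
0.0,0.0,1.6,-0.0,-1, 0.0,0.0,1.6,-0.0,-1, 0.0,0.0,1.6,-0.0,-1, 0.0,0.0,1.6,-0.0,-1, 0.0,0.0,1.6,-0.0,-1, 0.0,0.0,1.6,-0.0,-1,
```

>>> jog_arm(commands=[-1.15,0.25,1.5,0,-1,-1.15,0.25,1.5,0,-1,-1.15,0.25,1.5,0,-1,-1.15,0.25,1.5,0,-1,0,0,2,0,-1,0,0,2,0,-1,0,0,2,0,-1,0,0,2,0,-1,0,0,0.5,0,-1,0,0,0,0,-1])

```text
time: 4.45
ee_pos: [0.4606, -0.1935, 0.033]
orientation: [-0.001, 0.803, 0.596, -0.001]
contact_force: [0.3, 0.4, 0.1]
gripper_width: 0.088
grip_force: 0.0
```

>>> jog_arm(commands=[0,0,0,0,-1])

```text
time: 4.55
ee_pos: [0.4619, -0.1939, 0.0353]
orientation: [0.0, 0.803, 0.596, 0.0]
contact_force: [0.6, 0.1, 0.5]
gripper_width: 0.0884
grip_force: 0.0
```

>>> jog_arm(commands=[0,0,0,0,-1])

```text
time: 4.65
ee_pos: [0.4623, -0.1939, 0.0359]
orientation: [0.001, 0.803, 0.596, 0.0]
contact_force: [-0.2, 0.2, -0.2]
gripper_width: 0.088
grip_force: 0.0
```

>>> jog_arm(commands=[0,0,0.6,0,-1,0,0,0.5,0,-1,0,0,0,0,1,0,0,0,0,1,0,0,0,0,1,0,0,0,0,1,0,0,0,0,1,0,0,0,0,1,0,0,0,0,1,0,0,0,0,1])

```text
time: 5.65
ee_pos: [0.4617, -0.1935, 0.0237]
orientation: [0.0, 0.803, 0.596, 0.0]
contact_force: [0.1, -0.8, -0.3]
gripper_width: 0.0271
grip_force: 0.0
```

>>> jog_arm(commands=[0,0,0,0,1,0,0,0,0,1,0,0,0,0,1])

```text
time: 5.95
ee_pos: [0.4617, -0.1935, 0.0237]
orientation: [0.0, 0.803, 0.596, 0.0]
contact_force: [0.3, 0.2, -0.7]
gripper_width: 0.0254
grip_force: 30.0
```

Run:
```python
from h import *
plan([((461.5,-193.5,50),-17,2),((574,-190,80),0,8)],1,((461.5,-193.5,23.5),-17))
```

```text
at [ 461.5 -193.5   23.5] yang -17
0.0,0.0,-1.32,-0.0,1, 0.0,0.0,-1.32,-0.0,1, 
0.45,1.33,-0.38,-2.12,1, 0.4,1.35,-0.38,-2.12,1, 0.35,1.36,-0.38,-2.12,1, 0.3,1.37,-0.38,-2.12,1, 0.25,1.38,-0.38,-2.12,1, 0.2,1.39,-0.38,-2.12,1, 0.15,1.4,-0.38,-2.12,1, 0.1,1.4,-0.38,-2.12,1,
```

>>> jog_arm(commands=[0,0,-1.3,0,1,0,0,-1.3,0,1,0.45,1.35,-0.4,-2.1,1,0.4,1.35,-0.4,-2.1,1,0.35,1.35,-0.4,-2.1,1,0.3,1.4,-0.4,-2.1,1,0.25,1.4,-0.4,-2.1,1,0.2,1.4,-0.4,-2.1,1,0.15,1.4,-0.4,-2.1,1,0.1,1.4,-0.4,-2.1,1])

```text
time: 6.95
ee_pos: [0.5756, -0.1901, 0.0833]
orientation: [0.001, 0.707, 0.707, 0.0]
contact_force: [0.3, 0.0, -1.1]
gripper_width: 0.0257
grip_force: 30.0
```

>>> jog_arm(commands=[0,0,0,0,1,0,0,0,0,1])

```text
time: 7.15
ee_pos: [0.5746, -0.1901, 0.0823]
orientation: [0.0, 0.708, 0.706, -0.0]
contact_force: [-0.0, 0.4, -1.1]
gripper_width: 0.0256
grip_force: 30.0
```

Run:
```python
from h import *
for c in("wrist","scene","top"):
    p=capture(c); save(p,c+"2"); print(c,np.round(robot.observe()["ee_pos"]*1000,1),yang())
    find(["blade_tip","screwdriver_grip","lid_lip","lid_hinge","focus_mark","case"],p)
```

```text
wrist [ 574.2 -190.1   82. ] -0.11054274322161206
blade_tip 0.88 [572 -83  70]
screwdriver_grip 0.83 [ 574 -198   68]
screwdriver_grip 0.23 [ 572 -165   60]
scene [ 574.4 -190.1   81.6] -0.08045708777614627
screwdriver_grip 0.6 [ 577 -198   73]
screwdriver_grip 0.47 [537 331   9]
lid_lip 0.75 [573 -18  43]
lid_hinge 0.66 [579 114  47]
focus_mark 0.23 [ 672 -253    1]
case 0.66 [576  48   3]
top [ 574.6 -190.    81.6] -0.058864839238908104
blade_tip 0.52 [575 -81  71]
screwdriver_grip 0.24 [573 116  45]
lid_lip 0.56 [583 -24  45]
lid_lip 0.45 [579 -82  71]
lid_hinge 0.89 [575 116  46]
lid_hinge 0.44 [691 295  -1]
focus_mark 0.63 [580 -24  47]
focus_mark 0.5 [659  53 135]
case 0.69 [580  51   0]
```

View pics/wrist2.png

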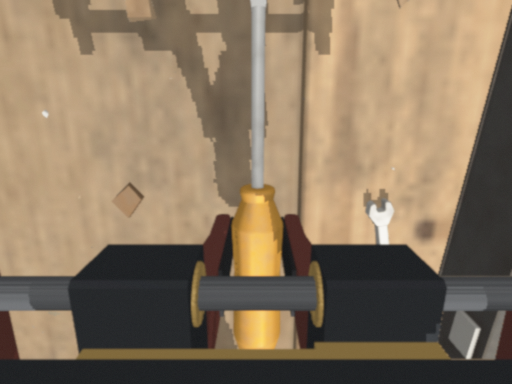

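The wrist picture shows the handle held firmly and the blade straight ahead, tip at about (259,2). The tip is at about (574,-82,71). The lip is at y≈-22 and the window centre at x≈577. I'll lower to window height, then check.

>>> jog_arm(commands=[0.5,0.25,0.8,0,1,0.7,0,0.8,0,1,0.8,0,0.8,0,1,0.8,0,0.7,0,1,0.8,0,0.6,0,1,0.4,0,0,0,1,0,0,0,0,1])

```text
time: 8.9
ee_pos: [0.5772, -0.1493, 0.0446]
orientation: [-0.0, 0.707, 0.707, -0.0]
contact_force: [0.3, 0.3, -1.1]
gripper_width: 0.0258
grip_force: 30.0
```

Run:
```python
from h import *
p=capture("scene");q=capture("top");print(np.round(robot.observe()["ee_pos"]*1000,1))
find(["blade_tip","lid_lip"],p);find(["blade_tip","lid_lip"],q)
a=cv2.resize(p["color"][150:270,180:300],(400,400),interpolation=cv2.INTER_CUBIC);b=cv2.resize(q["color"][140:260,180:300],(400,400),interpolation=cv2.INTER_CUBIC)
cv2.imwrite("pics/c3.png",np.hstack([a,b])[:,:,::-1])
```

```text
[ 577.5 -150.1   45.2]
lid_lip 0.82 [575 -20  43]
blade_tip 0.46 [580 -43  33]
lid_lip 0.62 [578 -27  45]
lid_lip 0.24 [660  50 137]
```

View pics/c3.png

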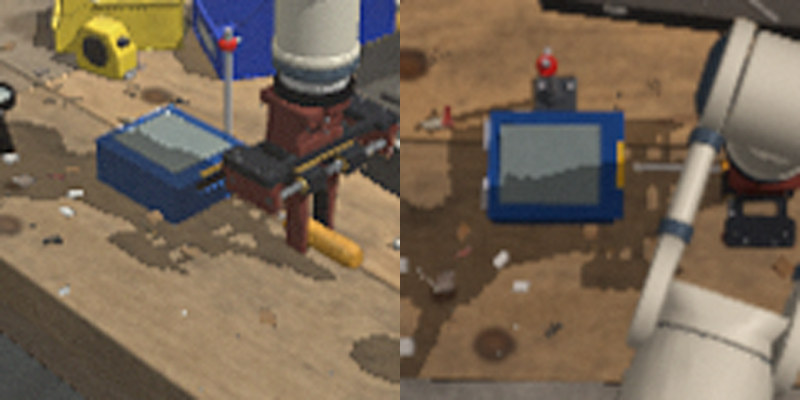

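The blade is in line with the yellow strip and the window (right crop, tip at (635,167)) at z≈33. I'll insert it.

>>> jog_arm(commands=[0.8,0,0,0,1,0.8,0,0,0,1,0.8,0,0,0,1,0.6,0,0,0,1,0.6,0,0,0,1,0,0,0,0,1])

```text
time: 9.8
ee_pos: [0.5772, -0.113, 0.0446]
orientation: [-0.0, 0.707, 0.707, 0.0]
contact_force: [-0.4, -0.9, -1.0]
gripper_width: 0.0256
grip_force: 30.0
```

>>> jog_arm(commands=[0,0,-0.4,0,1,0,0,-0.4,0,1,0,0,-0.4,0,1,0,0,-0.4,0,1,0,0,-0.4,0,1,0,0,-0.4,0,1,0,0,0,0,1])

```text
time: 10.5
ee_pos: [0.5775, -0.1142, 0.0695]
orientation: [0.001, 0.707, 0.707, 0.0]
contact_force: [0.5, -0.0, -0.7]
gripper_width: 0.0255
grip_force: 30.0
```

Run:
```python
from h import *
p=capture("scene");q=capture("top");print(np.round(robot.observe()["ee_pos"]*1000,1))
find(["blade_tip","lid_lip"],p);find(["blade_tip","lid_lip"],q)
```

```text
[ 577.4 -114.2   68.9]
lid_lip 0.68 [574 -18  59]
lid_lip 0.91 [581 -23  65]
```

The lid is rising on the blade (lip at z≈62). I'll carry on along the arc.

>>> jog_arm(commands=[0.2,0,-1.0,0,1,0.3,0,-1.0,0,1,0.3,0,-1.0,0,1,0.5,0,-1.0,0,1,0.6,0,-1.0,0,1,0.7,0,-1.0,0,1,0.8,0,-0.8,0,1,0.9,0,-0.8,0,1,0.9,0,-0.7,0,1,0,0,0,0,1])

```text
time: 11.8
ee_pos: [0.5778, -0.0606, 0.1531]
orientation: [0.001, 0.707, 0.707, 0.001]
contact_force: [0.1, 0.6, -1.7]
gripper_width: 0.0258
grip_force: 30.0
```

Run:
```python
from h import *
p=capture("scene");q=capture("top");print(np.round(robot.observe()["ee_pos"]*1000,1),robot.observe()["contact_force"])
find(["blade_tip","lid_lip","screwdriver_grip"],p);find(["blade_tip","lid_lip"],q)
save(p,"s4")
```

```text
[577.3 -61.5 151.6] [ 0.02623522  0.02970004 -0.24142777]
blade_tip 0.7 [576  49 141]
lid_lip 0.6 [573  42 153]
lid_lip 0.26 [581 -67 146]
screwdriver_grip 0.59 [582 -63 146]
lid_lip 0.94 [579  36 157]
```

View pics/s4.png

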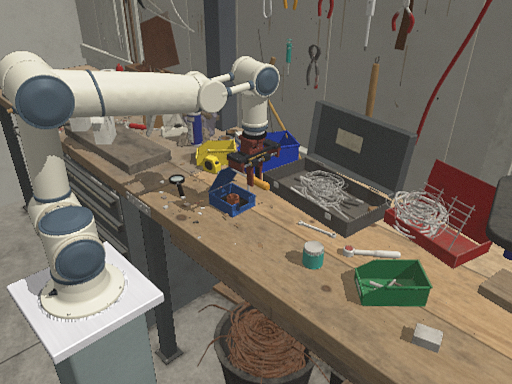

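The lid stands at about 1 rad on the blade, and the coupler now shows inside the case at (235,199). I'll push it on past upright.

>>> jog_arm(commands=[1.0,0,-0.6,0,1,1.1,0,-0.5,0,1,1.1,0,-0.4,0,1,1.1,0,-0.2,0,1,1.1,0,-0.1,0,1,1.1,0,0,0,1,1.1,0,0,0,1,1.0,0,0,0,1,0.9,0,0,0,1,0.3,0,0,0,1])

```text
time: 13.15
ee_pos: [0.5773, 0.037, 0.1694]
orientation: [-0.0, 0.707, 0.707, -0.0]
contact_force: [-0.2, 0.3, -1.7]
gripper_width: 0.0258
grip_force: 30.0
```

>>> jog_arm(commands=[0,0,0,0,1,0,0,0,0,1,0,0,0,0,1])

```text
time: 13.45
ee_pos: [0.5774, 0.0356, 0.1697]
orientation: [0.0, 0.708, 0.707, 0.0]
contact_force: [0.4, -0.6, -0.3]
gripper_width: 0.0256
grip_force: 30.0
```

Run:
```python
from h import *
p=capture("scene");q=capture("top");print(np.round(robot.observe()["ee_pos"]*1000,1),robot.observe()["contact_force"])
find(["blade_tip","lid_lip","part_top"],p);find(["blade_tip","lid_lip","part_top"],q)
```

```text
[577.4  35.6 169.7] [ 0.48940688  0.42399698 -0.84025843]
blade_tip 0.54 [577 144 159]
blade_tip 0.54 [537 328   9]
lid_lip 0.75 [572 152 176]
part_top 0.69 [575  38  42]
blade_tip 0.65 [535 326  -6]
lid_lip 0.54 [575 149 173]
```

The lid is at about 1.84 rad. I'll back out and lay the screwdriver down in front of the case.

>>> jog_arm(commands=[-1.5,0,0,0,1,-2.5,0,0,0,1,-2.5,0,0,0,1,-2.5,0,0,0,1,-2.5,0,0,0,1,-2.5,0,0,0,1,-2.5,0,0,0,1,-2.5,0,0,0,1,-2.0,0,0,0,1,0,0,0,0,1])

```text
time: 14.85
ee_pos: [0.5764, -0.1774, 0.1694]
orientation: [0.0, 0.709, 0.705, -0.001]
contact_force: [0.6, 1.1, -0.6]
gripper_width: 0.0257
grip_force: 30.0
```

>>> jog_arm(commands=[0,0,2,0,1,0,0,2,0,1,0,0,2,0,1,0,0,2,0,1,0,0,2,0,1,0,0,2,0,1,0,0,1.5,0,1,0,0,0,0,1,0,0,0,0,1])

```text
time: 15.75
ee_pos: [0.5772, -0.174, 0.035]
orientation: [-0.0, 0.707, 0.707, 0.0]
contact_force: [0.2, 0.7, -1.3]
gripper_width: 0.0258
grip_force: 30.0
```

>>> jog_arm(commands=[0,0,0,0,1,0,0,0,0,1])

```text
time: 15.95
ee_pos: [0.5779, -0.1743, 0.0361]
orientation: [0.001, 0.707, 0.707, 0.001]
contact_force: [-0.6, -0.6, -0.7]
gripper_width: 0.0257
grip_force: 30.0
```

>>> jog_arm(commands=[0,0,0.4,0,1,0,0,0.4,0,1,0,0,0.25,0,1,0,0,0,0,1])

```text
time: 16.35
ee_pos: [0.577, -0.174, 0.0238]
orientation: [-0.0, 0.707, 0.707, -0.0]
contact_force: [-0.0, 0.8, -0.8]
gripper_width: 0.0258
grip_force: 30.0
```

>>> jog_arm(commands=[0,0,0,0,-1,0,0,0,0,-1,0,0,0,0,-1,0,0,0,0,-1,0,0,0,0,-1,0,0,0,0,-1,0,0,0,0,-1,0,0,0,0,-1])

```text
time: 17.15
ee_pos: [0.5772, -0.1741, 0.0242]
orientation: [0.0, 0.707, 0.707, 0.0]
contact_force: [-0.1, 0.1, -0.7]
gripper_width: 0.0859
grip_force: 0.0
```

>>> jog_arm(commands=[0,0,-2,0,-1,0,0,-2.5,0,-1,0,0,-3,0,-1,0,0,-3,0,-1,0,0,-3,0,-1,0,0,-3,0,-1,0,0,-3,0,-1,0,0,-2,0,-1])

```text
time: 17.95
ee_pos: [0.5775, -0.1741, 0.242]
orientation: [0.001, 0.707, 0.707, 0.001]
contact_force: [0.6, 0.7, -0.5]
gripper_width: 0.088
grip_force: 0.0
```

Run:
```python
from h import *
for c in("wrist","scene","top"):
    p=capture(c); save(p,c+"5"); print(c,np.round(robot.observe()["ee_pos"]*1000,1))
    find(["blade_tip","screwdriver_grip","lid_lip","part_top","focus_mark"]+(["lens","loupe_grip"] if c!="wrist" else []),p)
plan([((420,0,230),-10,10),((490,230,150),-25,10)])
```

```text
wrist [ 578.1 -174.4  245.4]
blade_tip 0.6 [576 -68  10]
screwdriver_grip 0.67 [ 578 -182   12]
focus_mark 0.15 [ 578 -182   11]
scene [ 576.6 -173.9  236.8]
blade_tip 0.6 [577  49   3]
blade_tip 0.46 [578 -63   9]
screwdriver_grip 0.68 [ 583 -179   16]
lid_lip 0.85 [572 154 174]
part_top 0.54 [575  37  42]
loupe_grip 0.48 [500 260  10]
top [ 577.1 -174.   239. ]
blade_tip 0.53 [576 -64  15]
blade_tip 0.33 [ 577 -178   10]
screwdriver_grip 0.65 [ 580 -180   10]
lid_lip 0.75 [575 150 176]
part_top 0.64 [576  39  36]
focus_mark 0.58 [660  51 137]
lens 0.75 [535 331   8]
loupe_grip 0.66 [504 260  13]
at [ 577.2 -174.1  239.2] yang -0.1
1.74,-1.57,0.09,0.99,-1, 1.71,-1.6,0.09,0.99,-1, 1.68,-1.63,0.09,0.99,-1, 1.65,-1.66,0.09,0.99,-1, 1.63,-1.69,0.09,0.99,-1, 1.6,-1.72,0.09,0.99,-1, 1.57,-1.75,0.09,0.99,-1, 1.54,-1.77,0.09,0.99,-1, 1.5,-1.8,0.09,0.99,-1, 1.47,-1.82,0.09,0.99,-1, 
2.39,0.29,0.8,1.5,-1, 2.39,0.23,0.8,1.5,-1, 2.4,0.16,0.8,1.5,-1, 2.4,0.1,0.8,1.5,-1, 2.4,0.04,0.8,1.5,-1, 2.4,-0.02,0.8,1.5,-1, 2.4,-0.09,0.8,1.5,-1, 2.4,-0.15,0.8,1.5,-1, 2.39,-0.21,0.8,1.5,-1, 2.39,-0.28,0.8,1.5,-1,
```

>>> jog_arm(commands=[1.7,-1.6,0.1,1,-1,1.7,-1.6,0.1,1,-1,1.7,-1.6,0.1,1,-1,1.65,-1.65,0.1,1,-1,1.6,-1.7,0.1,1,-1,1.6,-1.7,0.1,1,-1,1.6,-1.75,0.1,1,-1,1.5,-1.8,0.1,1,-1,1.5,-1.8,0.1,1,-1,1.5,-1.8,0.1,1,-1])

```text
time: 20.05
ee_pos: [0.4196, 0.0003, 0.2292]
orientation: [0.0, 0.767, 0.642, 0.0]
contact_force: [0.6, 0.4, -0.1]
gripper_width: 0.0881
grip_force: 0.0
```

>>> jog_arm(commands=[2.4,0.3,0.8,1.5,-1,2.4,0.2,0.8,1.5,-1,2.4,0.2,0.8,1.5,-1,2.4,0.1,0.8,1.5,-1,2.4,0,0.8,1.5,-1,2.4,0,0.8,1.5,-1,2.4,-0.1,0.8,1.5,-1,2.4,-0.1,0.8,1.5,-1,2.4,-0.2,0.8,1.5,-1,2.4,-0.3,0.8,1.5,-1])

```text
time: 21.05
ee_pos: [0.4909, 0.2307, 0.1489]
orientation: [0.0, 0.844, 0.536, 0.0]
contact_force: [0.1, -0.8, -0.1]
gripper_width: 0.0878
grip_force: 0.0
```

>>> jog_arm(commands=[0,0,0,0,-1,0,0,0,0,-1])

```text
time: 21.25
ee_pos: [0.4906, 0.2297, 0.1489]
orientation: [0.0, 0.843, 0.537, -0.001]
contact_force: [-0.5, 0.6, 0.0]
gripper_width: 0.088
grip_force: 0.0
```

Run:
```python
from h import *
p=capture("wrist"); save(p,"w6"); print(np.round(robot.observe()["ee_pos"]*1000,1),yang())
find(["lens","loupe_grip","loupe"],p)
p=capture("wrist"); find(["lens","loupe_grip","loupe"],p)
```

```text
[490.8 229.3 149.4] -25.029232026817347
lens 0.6 [535 327   7]
loupe_grip 0.92 [499 256   5]
loupe 0.63 [534 327  -2]
lens 0.89 [534 325   8]
loupe_grip 0.84 [498 253   9]
loupe 0.63 [535 330  -1]
loupe 0.51 [573 111  43]
```

View pics/w6.png

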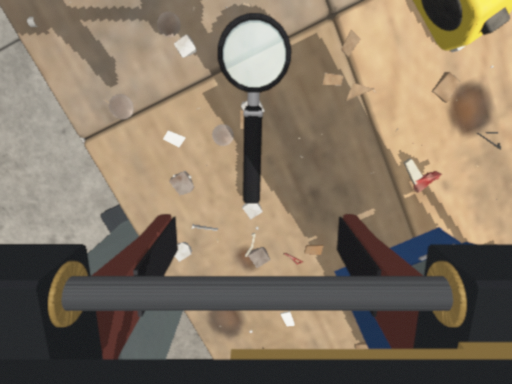

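The loupe shows with its lens centre at (254,52) and its handle from (253,108) to (251,202), nearly along tool x. I'll back-project these to check.

```bash
cat >> h.py <<'E'
def ray(pic,uv,z):
    R=cv2.Rodrigues(np.array(pic["rvec"],float))[0]; t=np.array(pic["tvec"]).ravel()
    d=R.T@np.linalg.inv(pic["K"])@np.array([*uv,1.]); c=-R.T@t
    return c+d*(z-c[2])/d[2]
E
python3 - <<'E'
from h import *
p=capture("wrist")
L=ray(p,(254.5,52),.009);E=ray(p,(251.5,202),.012);print(L*1000,E*1000,np.linalg.norm(L-E))
d=(L-E)[:2];d/=np.linalg.norm(d);a=np.degrees(np.arctan2(d[1],d[0]));print(a)
g=L[:2]*1000-75*d;print(g)
plan([((*g,60),a-90,8)],-1,((490.8,229.7,149.2),-25))
E
```

```text
[535.00736767 328.54189402   9.        ] [478.23546702 214.47727786  12.        ] 0.12744718656451062
63.539688529176736
[501.58903348 261.39865206]
at [490.8 229.7 149.2] yang -25
0.42,-0.05,1.11,0.18,-1, 0.42,-0.05,1.11,0.18,-1, 0.42,-0.05,1.11,0.18,-1, 0.42,-0.05,1.11,0.18,-1, 0.42,-0.05,1.11,0.18,-1, 0.42,-0.05,1.11,0.18,-1, 0.42,-0.05,1.11,0.18,-1, 0.41,-0.05,1.11,0.18,-1,
```

>>> jog_arm(commands=[0.5,-0.05,1.4,0.5,-1,0.5,-0.05,1.5,0.5,-1,0.5,-0.05,1.5,0.5,-1,0.5,-0.05,1.5,0,-1,0.5,-0.05,1.5,0,-1,0.4,-0.05,1.5,0,-1,0.4,0,1.5,0,-1,0,0,1.2,0,-1,0,0,0,0,-1])

```text
time: 22.6
ee_pos: [0.5015, 0.2602, 0.0304]
orientation: [-0.0, 0.851, 0.526, -0.002]
contact_force: [-1.0, -0.6, -0.3]
gripper_width: 0.0876
grip_force: 0.0
```

>>> jog_arm(commands=[0,0,0,0,-1,0,0,0,0,-1])

```text
time: 22.8
ee_pos: [0.5033, 0.2608, 0.0342]
orientation: [0.0, 0.851, 0.526, 0.001]
contact_force: [-1.0, 0.0, 1.0]
gripper_width: 0.0878
grip_force: 0.0
```

>>> jog_arm(commands=[0,0,0.5,0,-1,0,0,0.5,0,-1,0,0,0,0,1,0,0,0,0,1,0,0,0,0,1,0,0,0,0,1,0,0,0,0,1,0,0,0,0,1,0,0,0,0,1,0,0,0,0,1])

```text
time: 23.8
ee_pos: [0.5027, 0.2607, 0.0231]
orientation: [0.0, 0.851, 0.526, -0.0]
contact_force: [-0.3, 0.2, -0.7]
gripper_width: 0.0274
grip_force: 0.0
```

>>> jog_arm(commands=[0,0,0,0,1,0,0,0,0,1,0,0,0,0,1,0,0,0,0,1])

```text
time: 24.2
ee_pos: [0.5026, 0.2608, 0.0232]
orientation: [-0.0, 0.851, 0.526, -0.0]
contact_force: [0.0, -0.1, -0.2]
gripper_width: 0.0156
grip_force: 30.0
```

>>> jog_arm(commands=[0,0,-0.4,0,1,0,0,-0.8,0,1,0,0,-0.8,0,1,0,0,-0.8,0,1,0,0,-0.8,0,1,0,0,-0.4,0,1,0,0,0,0,1])

```text
time: 24.9
ee_pos: [0.5032, 0.2609, 0.0643]
orientation: [0.0, 0.851, 0.526, 0.001]
contact_force: [-0.1, 0.5, -1.2]
gripper_width: 0.0161
grip_force: 30.0
```

Run:
```python
from h import *
for c in("wrist","scene","top"):
    p=capture(c); 
    if c=="wrist": save(p,"w7")
    print(c,np.round(robot.observe()["ee_pos"]*1000,1),yang())
    find(["lens","loupe_grip"],p)
```

```text
wrist [502.8 260.8  63.5] -26.559014095977215
lens 0.68 [535 324  48]
loupe_grip 0.77 [504 255  47]
scene [502.4 260.6  62.6] -26.556589335090166
lens 0.68 [ 577 -148    4]
lens 0.44 [535 327  50]
loupe_grip 0.56 [ 538 -353   -4]
loupe_grip 0.52 [503 258  47]
top [502.5 260.6  62.6] -26.563140977961076
loupe_grip 0.53 [504 259  46]
```

View pics/w7.png

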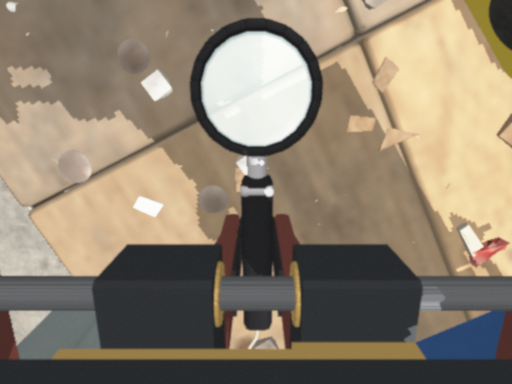

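The loupe is held level, with its lens at (256,88) in the image: 75 mm ahead of the TCP and 16 mm below it. I'll raise it, and triangulate the collar and coupler by colour meanwhile.

>>> jog_arm(commands=[0,0,-1,0,1,0,0,-2,0,1,0,0,-2,0,1,0,0,-2,0,1,0,0,-2,0,1,0,0,-2,0,1,0,0,-2,0,1,0,0,-2,0,1,0,0,-1.5,0,1,0,0,0,0,1])

```text
time: 26.35
ee_pos: [0.5035, 0.2611, 0.2315]
orientation: [0.0, 0.851, 0.526, 0.003]
contact_force: [-0.5, -0.2, -0.4]
gripper_width: 0.0157
grip_force: 30.0
```

Run:
```python
from h import *
P={c:capture(c) for c in("scene","top")}
def blob(p,seed,lo,hi):
    R=cv2.Rodrigues(np.array(p["rvec"],float))[0]
    uv=cv2.projectPoints(np.array([seed]),np.array(p["rvec"],float),np.array(p["tvec"],float),np.array(p["K"]),None)[0].ravel()
    h=cv2.cvtColor(p["color"],cv2.COLOR_RGB2HSV)
    m=cv2.inRange(h,lo,hi)
    if lo[0]==0 and hi[0]<8: m|=cv2.inRange(h,(172,lo[1],lo[2]),(180,255,255))
    v,u=np.nonzero(m); k=np.hypot(u-uv[0],v-uv[1])<9
    c=np.array([u[k].mean(),v[k].mean()]); print("proj",uv.round(1),"blob",c.round(1),k.sum(),(u[k].min(),u[k].max(),v[k].min(),v[k].max())); return c
def M(p): return np.array(p["K"])@np.hstack([cv2.Rodrigues(np.array(p["rvec"],float))[0],np.array(p["tvec"],float).reshape(3,1)])
for n,s,lo,hi in(("collar",(.658,.051,.137),(0,120,80),(6,255,255)),("coupler",(.5755,.038,.040),(3,90,60),(20,255,255))):
    print(n); c=[blob(P[k],s,lo,hi) for k in P]
    X=cv2.triangulatePoints(M(P["scene"]),M(P["top"]),c[0],c[1]).ravel(); print((X[:3]/X[3]*1000).round(1))
    if n=="coupler": print(ray(P["top"],c[1],.04)*1000)
for c in P: find(["focus_mark","part_top","lens","screwdriver_grip"],P[c])
plan([((535,100,233),-13,10),((576,-37,225),0,8)],1,((502.6,260.7,233.5),-26.5))
```

```text
collar
proj [248.4 163.1] blob [248.  162.8] 15 (np.int64(246), np.int64(250), np.int64(161), np.int64(164))
proj [223.5 159.4] blob [223.6 159.7] 26 (np.int64(221), np.int64(226), np.int64(157), np.int64(162))
[656.2  50.6 138.8]
coupler
proj [233.7 196.4] blob [232.6 198.2] 121 (np.int64(226), np.int64(239), np.int64(193), np.int64(204))
proj [228.6 190.2] blob [228.4 190.8] 94 (np.int64(222), np.int64(235), np.int64(184), np.int64(197))
[573.1  39.7  32.6]
[573.246127    38.36797302  40.        ]
focus_mark 0.52 [576 -65  11]
part_top 0.67 [574  35  45]
part_top 0.44 [ 581 -177   17]
lens 0.7 [580 113  50]
lens 0.53 [539 327 218]
screwdriver_grip 0.76 [ 581 -179   18]
focus_mark 0.7 [ 535 -349   -1]
focus_mark 0.53 [577  38  40]
part_top 0.61 [576  39  39]
screwdriver_grip 0.64 [ 579 -181   11]
screwdriver_grip 0.33 [ 674 -257    1]
at [502.6 260.7 233.5] yang -26.5
-1.29,1.01,0.01,-1.35,1, -1.32,0.98,0.01,-1.35,1, -1.34,0.94,0.01,-1.35,1, -1.36,0.91,0.01,-1.35,1, -1.38,0.88,0.01,-1.35,1, -1.4,0.85,0.01,-1.35,1, -1.42,0.81,0.01,-1.35,1, -1.44,0.78,0.01,-1.35,1, -1.46,0.75,0.01,-1.35,1, -1.48,0.71,0.01,-1.35,1, 
-1.55,0.88,0.1,-1.62,1, -1.58,0.84,0.1,-1.62,1, -1.6,0.8,0.1,-1.62,1, -1.62,0.75,0.1,-1.62,1, -1.64,0.7,0.1,-1.62,1, -1.66,0.66,0.1,-1.62,1, -1.68,0.61,0.1,-1.62,1, -1.7,0.56,0.1,-1.62,1,
```

The collar is at z≈137.5 and the coupler's axis at about (575,38). The colour and network estimates agree.

>>> jog_arm(commands=[-0.6,0.5,0,-0.7,1,-1.3,1.0,0,-1.35,1,-1.3,1.0,0,-1.35,1,-1.3,0.9,0,-1.35,1,-1.4,0.9,0,-1.35,1,-1.4,0.9,0,-1.35,1,-1.4,0.85,0,-1.35,1,-1.4,0.8,0,-1.35,1,-1.4,0.8,0,-1.35,1,-1.5,0.75,0,-1.35,1])

```text
time: 27.85
ee_pos: [0.5353, 0.1079, 0.2282]
orientation: [0.0, 0.786, 0.618, 0.0]
contact_force: [1.1, -0.3, -1.2]
gripper_width: 0.0155
grip_force: 30.0
```

>>> jog_arm(commands=[-1.5,0.9,0,-1.5,1,-1.6,0.8,0,-1.5,1,-1.6,0.8,0,-1.5,1,-1.6,0.75,0,-1.5,1,-1.6,0.7,0,-1.5,1,-1.6,0.7,0,-1.5,1,-1.6,0.6,0,-1.5,1,-1.6,0.5,0,-1.5,1,-1.0,0.2,0,-1,1,0,0,0,0,1])

```text
time: 28.85
ee_pos: [0.575, -0.0371, 0.228]
orientation: [0.0, 0.712, 0.702, -0.0]
contact_force: [-0.4, 0.4, -0.6]
gripper_width: 0.0156
grip_force: 30.0
```

>>> jog_arm(commands=[0,0,0,0,1,0,0,0,0,1])

```text
time: 29.05
ee_pos: [0.5749, -0.035, 0.2282]
orientation: [-0.0, 0.711, 0.703, 0.0]
contact_force: [-0.2, 0.1, -1.4]
gripper_width: 0.0157
grip_force: 30.0
```

Run:
```python
from h import *
plan([((575.5,-37,153.5),0,6)],1)
p=capture("scene");find(["lens","lid_lip"],p);p=capture("top");find(["lens"],p)
```

```text
at [574.9 -35.  228.2] yang -0.7
-0.03,0.01,1.25,-0.12,1, -0.03,0.01,1.25,-0.12,1, -0.03,0.01,1.25,-0.12,1, -0.03,0.01,1.25,-0.12,1, -0.03,0.01,1.25,-0.12,1, -0.03,0.01,1.25,-0.12,1, 
lens 0.8 [574  37 213]
lid_lip 0.9 [576 158 171]
lid_lip 0.72 [578  39 214]
lens 0.73 [575  40 211]
```

>>> jog_arm(commands=[0,0,0.5,0,1,-0.1,0,1.2,0,1,-0.1,0,1.3,0,1,0,0,1.3,0,1,0,0,1.2,0,1,0,0,1.0,0,1,0,0,0.6,0,1,0,0,0.35,0,1,0,0,0,0,1,0,0,0,0,1])

```text
time: 30.3
ee_pos: [0.5753, -0.0374, 0.1542]
orientation: [0.0, 0.711, 0.703, 0.0]
contact_force: [0.2, 0.3, -0.9]
gripper_width: 0.0157
grip_force: 30.0
```

Run:
```python
from h import *
print(np.round(robot.observe()["ee_pos"]*1000,1))
p=capture("scene");find(["lens","part_top","lid_lip"],p);q=capture("top");find(["lens","focus_mark","part_top","screwdriver_grip","blade_tip"],q)
def M(p): return np.array(p["K"])@np.hstack([cv2.Rodrigues(np.array(p["rvec"],float))[0],np.array(p["tvec"],float).reshape(3,1)])
a=cv2.resize(p["color"][140:240,180:280],(400,400),interpolation=cv2.INTER_CUBIC);b=cv2.resize(q["color"][130:230,180:280],(400,400),interpolation=cv2.INTER_CUBIC)
cv2.imwrite("pics/c8.png",np.hstack([a,b])[:,:,::-1])
for X in((.5755,.038,.1375),(.575,.038,.04)):
  for c in(p,q): print(cv2.projectPoints(np.array([X]),np.array(c["rvec"],float),np.array(c["tvec"],float),np.array(c["K"]),None)[0].ravel())
```

```text
[575.3 -37.4 154.2]
lens 0.53 [579  38 140]
part_top 0.74 [572 160 172]
part_top 0.62 [576  40  42]
lid_lip 0.68 [574 160 169]
lens 0.58 [574  37 138]
part_top 0.61 [578  36  39]
screwdriver_grip 0.62 [ 579 -182    7]
[233.19798382 171.66868904]
[226.81132382 185.38172003]
[233.57056377 196.40400174]
[228.57164683 190.31619426]
```

View pics/c8.png

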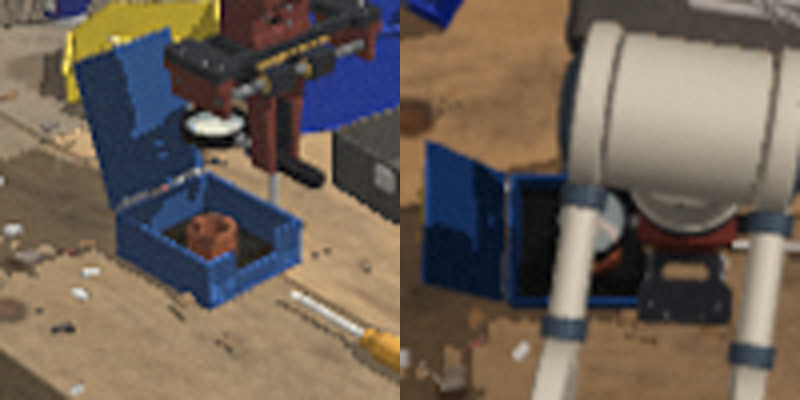

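The lens sits level at px (233.7,171.7), where the target projects to (233.2,171.7), straight above the coupler at (233,195). The lid is open and the screwdriver lies flat, so I'm handing in.

```bash
python3 -c "
from plant import robot
print(robot.hand_in())"
```

```text
the job is handed in; nothing more can be done
None
```

The job is handed in, though the hand-in returned no verdict. By the last pictures the lid is levered open to about 1.85 rad, the screwdriver lies flat and released, and the loupe is held level and centred over the coupler at collar height.

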